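# Part a bored bracket pair and sort the left and right hands

### The job

A left-hand and a right-hand bracket have been bored as a pair and still stand in the boring fixture with a dowel pin through both. Push the pin out with the octagonal punch so that it drops into the fixture's catch pan, lay the punch back on the bench, then stand each bracket on its foot in the compartment of the wooden tray that already holds a bracket of the same hand. Set the brackets down gently, and leave the two brackets in the tray and everything else on the bench where they are.

Things in the scene. Friction and masses are not known exactly. Their poses are not given: they have to be found in the camera images.
- fixture: Fixed boring fixture on the bench: plate 104 x 69 x 12 mm, catch pan at its +y side. Steel stops up to z = 54 mm (48 mm in the middle) stand beside each bracket's post, with 0.8 mm play, so brackets lift out straight up. Origin on the bench under the pair's middle; x points along the tails, y along the pin. Bore axis: x = 0, z = 62 mm. Right-hand bracket at y = -29 to -5 mm, left-hand at 5 to 29 mm.
- bore_in (a point): Middle of the bore's mouth (16 mm wide) in the outer face of the right-hand bracket, where the punch goes in; moves with that bracket. Bracket x, y, z axes: the punch pushes towards +y. From here the bore runs 58 mm through the pair (with a 10 mm gap half-way) and opens over the catch pan.
- pan (a point): Centre of the catch pan's floor, 2 mm above the bench, axes as the fixture's: inside 58 mm along x, 70 mm along y. Side walls 34 mm high, far wall 44 mm, lip next to the left-hand bracket 14 mm.
- left_eye (a point): Bore centre of the left-hand bracket in the fixture, 50 mm above its foot's underside. Cast aluminium, 300 g. Upright post 32 mm (x) by 24 mm (y), flat-sided up to the eye, rounded above it to 66 mm. Tail: foot 10 mm thick, x = -16 to 64 mm. An ear (x = 30 to 64, y = 12 to 26 mm) with two bolt holes sticks out: on the left when the post is near you and the tail points away (+x).
- right_eye (a point): Bore centre of the right-hand bracket in the fixture: the mirror image of the left-hand one, its ear on the right (y = -26 to -12 mm) when the tail points away (+x). Otherwise the same sizes and axes. On both, a rib 8 mm thick slopes from 32 mm height at the back of the post down to the foot along the tail.
- left_sample (a point): Bore centre of another left-hand bracket, which stands at the near end (-x) of one tray compartment, tail towards the tray's +x. It marks that compartment as the one for left hands; which compartment it is varies.
- right_sample (a point): Bore centre of another right-hand bracket, which stands likewise in the other compartment and marks it as the one for right hands.
- tray: Fixed open wooden tray, 220 x 300 x 55 mm (x, y, z), origin under its centre. Floor 6 mm thick, walls 12 mm; inside x = -98 to 98 mm. A divider 44 mm high parts it into a wide compartment (y = -138 to 20 mm) and a narrow one (y = 30 to 138 mm). Each holds a sample bracket, its post at about x = -75 mm and its tail end at -8 mm; the +x half is empty.
- pin_center (a point): Middle of the steel dowel pin, 14 mm diameter, 52 mm long along its y axis. A free sliding fit in both bores; its ends lie about 3 mm inside the brackets' outer faces, too deep to grip.
- punch_grip (a point): Middle of the octagonal handle of the steel punch (170 g) lying on the bench: handle 62 mm long, 18 mm across flats, one flat down and one to each side, axis 9 mm above the bench. Its y axis points along the punch to the tip. Before the handle the shank is round, 9 mm diameter, 86 mm long, on the same axis.
- punch_tip (a point): Flat tip of the punch, 117 mm from the middle of the handle along the punch's +y.
- v_block_top (a point): Middle of a loose steel V-block, 55 x 50 x 40 mm, behind the fixture.
- spanner_mid (a point): Middle of a loose open-ended spanner, 188 mm long, on the bench behind the fixture.
Not all that is in view belongs to the job. What is shaped like the part that bears left_sample but purple is not meant.

How it is judged (in metres and radians):
On the way, in this order (a step that is already met when the one before it is completed fails the run):
1. the pin is pushed along by the punch, whose tip has gone well into the bore (y of punch_tip in the frame of fixture between -0.015 and 0.07 m and x of punch_tip in the frame of fixture between -0.008 and 0.008 m and z of punch_tip in the frame of fixture between 0.053 and 0.071 m and y of pin_center in the frame of fixture above 0.006 m).
2. the pin has dropped into the catch pan (x of pin_center in the frame of fixture between -0.034 and 0.028 m and y of pin_center in the frame of fixture between 0.03 and 0.104 m and height (world z) of pin_center below 0.035 m), for 0.1 s.
At the end, for the whole second after the job is handed in: The pin lies in the catch pan; each bracket stands upright (within 6 degrees) on the floor of the tray compartment that holds the sample of its own hand; the punch lies flat on the bench, not in the tray or on the fixture; all are released and at rest (all of step 2 and ((y of left_eye in the frame of tray between 0.03 and 0.138 m and y of left_sample in the frame of tray between 0.03 and 0.138 m) or (y of left_eye in the frame of tray between -0.138 and 0.02 m and y of left_sample in the frame of tray between -0.138 and 0.02 m)) and x of left_eye in the frame of tray between -0.098 and 0.098 m and z of left_eye in the frame of tray between 0.052 and 0.06 m and angle between each of left_eye, right_eye's own z axis and vertical below 0.1 rad and linear speed of each of left_bracket, right_bracket, punch, pin below 0.02 m/s and ((y of right_eye in the frame of tray between 0.03 and 0.138 m and y of right_sample in the frame of tray between 0.03 and 0.138 m) or (y of right_eye in the frame of tray between -0.138 and 0.02 m and y of right_sample in the frame of tray between -0.138 and 0.02 m)) and x of right_eye in the frame of tray between -0.098 and 0.098 m and z of right_eye in the frame of tray between 0.052 and 0.06 m and height (world z) of punch_grip below 0.013 m); the robot touches nothing.
It fails at once if a bracket is dropped (falls freely, faster than 0.5 m/s, which is from more than about 13 mm) ((linear speed of left_bracket above 0.5 m/s and contact force between the fingers and left_bracket below 0.1 N) or (linear speed of right_bracket above 0.5 m/s and contact force between the fingers and right_bracket below 0.1 N)).
It fails at once if a bracket that was already in the tray is shoved more than 25 mm (distance of any of left_sample, right_sample from where it was at the start of the episode above 0.025 m).
It fails at once if the V-block or the spanner is moved more than 25 mm (distance of any of v_block_top, spanner_mid from where it was at the start of the episode above 0.025 m).
It also fails if it takes over 72 s, if anything falls off the work surface, if the arm or the gripper's body presses on something with over 40 N, if the wrist force passes 120 N, or if a joint passes its speed limit or range.

### The arm

A 7-joint arm with a two-finger parallel gripper is mounted at the origin on a cart in front of the work surface, level with it; the furniture and walls round the work are solid. World frame = base frame: x ahead of the robot, y to its left, z up, the work surface at z = 0. Lengths are in mm, angles in rad, forces in N, time in s.
With the tool pointing down it reaches from about 400 to 750 mm from the base axis. Payload 19.5 kg.
Tool frame: the origin (TCP) lies at the very end of the fingers, on their centre line; the grasp point (between the pads) lies 19 mm behind it; z points along the fingers, y is the line along which they close (so a half turn about z gives the same grasp; the last joint's range is limited). The gripper opens to 85 mm and grips with 20 to 120 N. Pads are 22 mm wide; open, the fingers measure 114 mm over their backs; the gripper's body (76 mm by 85 mm) begins 54 mm behind the grasp point. The pads swing forward as they close: fully open they stand 13 mm farther back than shut.
Start: joints at [-1.157, 0.707, -0.028, 1.485, 0.022, 0.951, -0.075], TCP at [253.088, 516.276, 231.268] pointing down, gripper open.
Joint ranges: [-2.71, 2.71], [-0.32, 2.16], [-1.57, 1.52], [0, 2.45], [-1.46, 4.6], [0, 2.02], [-2.83, 2.83]. Speed limits (rad/s): [1.89, 1.89, 2.57, 2.57, 3.01, 3.01, 3.01].

### API

Orientations are given as [roll, pitch, yaw] about the fixed x, y, z axes, in that order (R = Rz(yaw) Ry(pitch) Rx(roll)).
In Python, from plant import r gives the robot as it stands. The module is installed in compiled form; this text tells all that it offers.
- The arm moves only by the tool send_rows, never from a script. Its argument "plan" is one flat list of numbers, 6 for each row, row after row: the shift along the tool's x, y, z in cm, then the turn, a rotation vector about the tool's x, y, z in rad. In form: [tx, ty, tz, ax, ay, az, tx, ty, tz, ax, ay, az, ...]. A call has 1 to 20 rows; each row is the pose to reach, as a shift and turn from the pose commanded when the call began, along the tool's axes at that moment; what a row does not reach only later rows make up. A row lasts 1/8 s, in which the tool goes at most 62.5 mm and 10.7 degrees, less where a joint would pass 70% of its speed; a pose out of reach is approached as far as the arm can. A call with a gripper value outside its range is refused whole. "fingers" is the closure, from 0 (fully open) to 1 (shut), set as the call begins (left out, the last holds). The fingers move at their own pace and stop on an object; "newtons" is the grip in N (left out, the last holds). Time passes only in rows, so rows that repeat a pose let the fingers close. It gives the time, the measured TCP pose, the force, the opening and the grip force at its end, in the units of the state.
- r.sense(): the state, without advancing time (a new reading comes with each control period).
- r.camera(name): name is "side" or "top" or "wrist"; returns the picture (420x560x3 uint8, red, green, blue); there is no depth.
- r.camera_model(name): a dict with "mtx" (3x3 intrinsics, pixels), "distortion" ([k1, k2, p1, p2, k3] as OpenCV has them; the pictures are not rectified), "rvec" (rotation vector, rad) and "tvec" (3), from world to camera coordinates, as OpenCV has them. Camera axes: x right, y down, z forward; pixel columns grow to the right and rows downward; lengths in mm; the calibration is good to about 2 mm. A picture is of the moment at which its call begins: read the wrist's pose just before it. camera_model takes no time and is no camera call; for the wrist camera it gives the pose at the moment of the call.
- r.close_job(): hands the job in; it is judged then, once.
The state is a dict: "clock": time; "joint_positions": joint angles; "qd": joint speeds; "joint_torque": joint torques, N m; "tool_pos": TCP position; "ee_rot": TCP orientation; "wrist_force": force on the tool from outside, world axes, zero at the start; "torque": the same for the moment, N m; "width": opening from 0.0 (shut) to 1.0 (fully open); "gripper_force": force on a finger pad.
Only numpy, scipy, OpenCV 4.12 (cv2) and the standard library are available. Lean on these libraries where they do the work, as an engineer would, in place of code of your own. Each camera call takes 0.05 s, during which the arm holds its last target. There are 200 camera calls.

## Working session

There is one attempt and no reset: what is moved stays moved. The work goes in short steps, Python scripts to look and compute and a tool call to move; the robot and the scene stay as the last step left them, time stands still between calls to the robot, and variables do not carry over. Pictures are saved under pics/ and viewed, at most 10 in all, crops included, and the job is handed in when it is done.

Besides the shell and the picture viewer there is one more tool, called after "Emit:" as name(argument=value, ...) on one line, values as JSON. send_rows: Moves the arm, as the interface text tells. Its arguments: {"type":"object","properties":{"plan":{"type":"array"},"fingers":{"type":"number"},"newtons":{"type":"number"}},"required":["plan"]}

```bash
mkdir -p pics
python3 - <<'E'
from plant import r
import cv2
s=r.sense();print(s)
for n in("top","side"):
    cv2.imwrite(f"pics/{n}0.png",cv2.cvtColor(r.camera(n),cv2.COLOR_RGB2BGR)); print(n,r.camera_model(n))
E
```

```text
{'clock': 0.0, 'joint_positions': array([-1.15671923,  0.70710427, -0.02762295,  1.48497626,  0.02196349,
        0.95090015, -0.07552248]), 'qd': array([-6.98319198e-04, -1.05617630e-03,  1.10730798e-03, -2.17476243e-03,
        9.45784688e-05,  1.00737726e-04, -7.92332281e-04]), 'joint_torque': array([-1.99657575e-04, -8.83234477e+01,  1.23441562e+00, -2.36168075e+01,
        1.68529566e-02,  6.58214703e-03,  4.66099010e-06]), 'tool_pos': array([252.96912946, 516.0786751 , 230.83202486]), 'ee_rot': array([-3.14050524e+00,  1.13320194e-06,  2.68577607e+00]), 'wrist_force': array([ 0.12569275, -0.43797573, -0.09837644]), 'torque': array([ 0.00791342, -0.00734112, -0.01904454]), 'gripper_force': 0.0, 'width': 0.997949373767154}
top {'mtx': array([[390.93061467,   0.        , 280.87062522],
       [  0.        , 390.93061467, 213.18144093],
       [  0.        ,   0.        ,   1.        ]]), 'distortion': array([-0.02457383,  0.        ,  0.        ,  0.        ,  0.        ]), 'rvec': array([ 2.17539344, -2.22329185,  0.07491192]), 'tvec': array([256.95227255, 597.91328514, 975.71567856])}
side {'mtx': array([[428.67938575,   0.        , 280.18912216],
       [  0.        , 428.67938575, 211.4226048 ],
       [  0.        ,   0.        ,   1.        ]]), 'distortion': array([-0.07678306,  0.        ,  0.        ,  0.        ,  0.        ]), 'rvec': array([ 0.29387258, -2.69512101,  1.35177742]), 'tvec': array([ 628.00896215,  -44.05517129, 1188.64017589])}
```

View pics/top0.png

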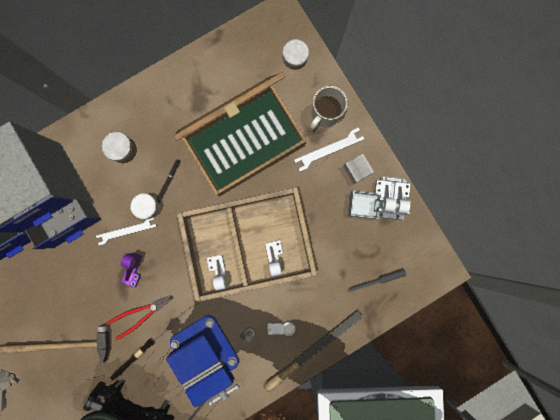

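View pics/side0.png

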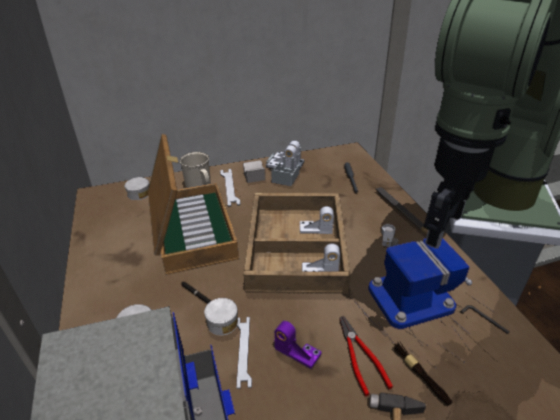

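```bash
cat > h.py <<'E'
import numpy as np, cv2
from scipy.spatial.transform import Rotation as R
from plant import r
def px2w(cm,uv,z):
    p=cv2.undistortPoints(np.array([[uv]],float),cm['mtx'],cm['distortion'])[0,0]
    M=R.from_rotvec(cm['rvec']).as_matrix();t=np.array(cm['tvec']).ravel()
    o=-M.T@t;d=M.T@np.array([p[0],p[1],1])
    return o+d*(z-o[2])/d[2]
def w2px(cm,P):
    return cv2.projectPoints(np.array(P,float).reshape(-1,1,3),np.array(cm['rvec']),np.array(cm['tvec']),cm['mtx'],cm['distortion'])[0][:,0]
def crop(src,dst,x0,y0,w,h,k):
    im=cv2.imread(src)[y0:y0+h,x0:x0+w]
    cv2.imwrite(dst,cv2.resize(im,None,fx=k,fy=k,interpolation=cv2.INTER_CUBIC))
def rel(pos,rpy):
    """shift (cm) & rotvec in the tool axes from the current commanded/measured pose to the target"""
    s=r.sense();R0=R.from_euler('xyz',s['ee_rot']);R1=R.from_euler('xyz',rpy)
    return np.round(R0.inv().apply(np.array(pos)-s['tool_pos'])/10,3),np.round((R0.inv()*R1).as_rotvec(),4)
E
python3 - <<'E'
from h import *
crop("pics/top0.png","pics/c1.png",330,150,100,150,4)
crop("pics/top0.png","pics/c2.png",170,180,155,130,5)
a=cv2.imread("pics/c1.png");b=cv2.imread("pics/c2.png")
b=cv2.resize(b[:, :],(400,335)); 
im=np.zeros((600,800,3),np.uint8);im[:,:400]=a;im[:335,400:]=b
crop("pics/side0.png","pics/c3.png",235,130,133,88,3);im[336:600,400:799]=cv2.imread("pics/c3.png")[:264,:399]
cv2.imwrite("pics/c4.png",im)
cm=r.camera_model('top')
for uv in[(393,205),(378,280),(190,200),(316,272)]:print(uv,px2w(cm,uv,0))
E
```

```text
(393, 205) [619.19084513 -47.19313284   0.        ]
(378, 280) [427.44885396  -1.3491148    0.        ]
(190, 200) [643.18671286 476.78182486   0.        ]
(316, 272) [451.72305667 157.21481069   0.        ]
```

View pics/c4.png

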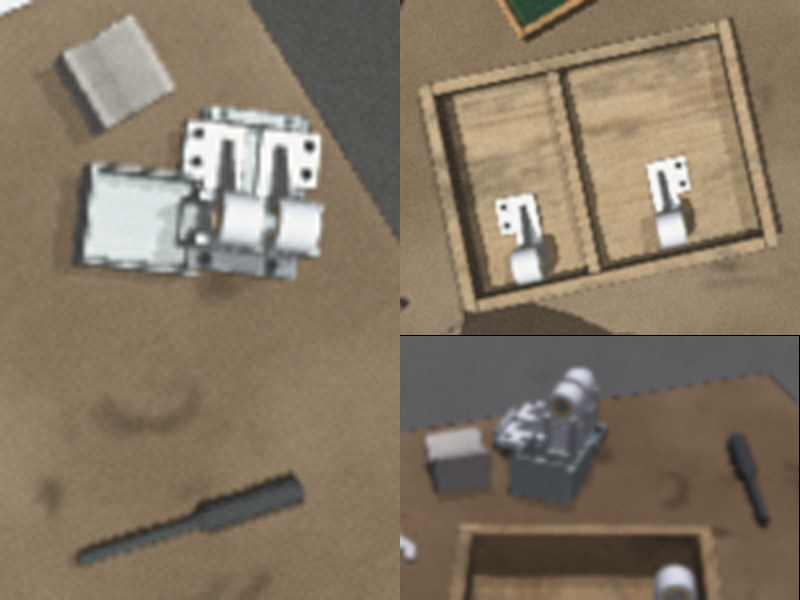

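Run:
```python
from h import *
cm=r.camera_model('top')
f=lambda u,v:((u+.5)/4-.5+330,(v+.5)/4-.5+150)
g=lambda u,v:((u-400)/400*155+170-.3,v/335*130+180-.3)
def P(n,uv,z):
    p=px2w(cm,uv,z);print(n,np.round(p,1));return p
t=P('tip',f(80,558),9);e=P('hend',f(299,488),9);print(np.linalg.norm(t-e),np.arctan2(*(t-e)[1::-1]))
a=P('Lear',f(187,120),22);b=P('Rear',f(322,133),22);print(np.linalg.norm(a-b),np.arctan2(*(a-b)[1::-1])-np.pi/2)
P('Leye',f(243,221),72);P('Reye',f(299,226),72)
P('panFL',f(90,165),44);P('panNL',f(84,266),44)
for n,u in[('TL',(424,90)),('TR',(729,22)),('BR',(776,243)),('BL',(470,308))]:P(n,g(*u),55)
P('Lsamp',g(527,265),72);P('Rsamp',g(672,230),72)
for n in("wrist",):
    c=r.camera_model(n);s=r.sense();Rt=R.from_euler('xyz',s['ee_rot']);M=R.from_rotvec(c['rvec']).as_matrix()
    o=-M.T@np.array(c['tvec']).ravel();print('cam in tool',Rt.inv().apply(o-s['tool_pos']),'axes cam in tool',(Rt.as_matrix().T@M.T).round(3),c['mtx'][0,0])
```

```text
tip [407.4  74.    9. ]
hend [448.  -67.3   9. ]
147.00330324966967 1.850234903501603
Lear [ 6.831e+02 -5.000e-01  2.200e+01]
Rear [673.2 -86.6  22. ]
86.71276350191287 -0.1153372922186855
Leye [614.6 -19.   72. ]
Reye [610.8 -52.9  72. ]
panFL [653.3  66.7  44. ]
panNL [590.8  72.4  44. ]
TL [603.  491.8  55. ]
TR [661.3 203.2  55. ]
BR [452.3 164.3  55. ]
BL [398.6 450.8  55. ]
Lsamp [439.2 394.7  72. ]
Rsamp [468.1 261.2  72. ]
cam in tool [  76.269276     -0.42705435 -142.75790638] axes cam in tool [[ 0.001 -0.954 -0.3  ]
 [ 1.     0.     0.001]
 [-0.001 -0.3    0.954]] 301.0978390928083
```

The pictures:
- **Tray:** the narrow compartment on the left (sample at 217,268) holds the bracket with its ear on the left, so it takes left hands. The wide one (sample at 276,258) takes right hands.
- **Punch:** its handle is at (395,275) and its tip at (350,289). I could mistake it for the file at (340,335), the pen at (170,180) or the spanners. The crop shows a dark octagonal handle with a thin shank, so this is the punch.
- **Fixture:** the bracket pair stands at (393,205), with the pan to its left.

Run:
```python
from h import *
print(rel([439.5,-38,130],[np.pi,0,1.85]))
```

```text
(array([-41.135, -41.536,  10.129]), array([-9.000e-04,  4.000e-04,  8.358e-01]))
```

Emit:
send_rows(plan=[-41.1,-41.5,3,0,0,0.836,-41.1,-41.5,3,0,0,0.836,-41.1,-41.5,3,0,0,0.836,-41.1,-41.5,3,0,0,0.836,-41.1,-41.5,3,0,0,0.836,-41.1,-41.5,3,0,0,0.836,-41.1,-41.5,10.1,0,0,0.836,-41.1,-41.5,10.1,0,0,0.836,-41.1,-41.5,10.1,0,0,0.836,-41.1,-41.5,10.1,0,0,0.836,-41.1,-41.5,10.1,0,0,0.836,-41.1,-41.5,10.1,0,0,0.836,-41.1,-41.5,10.1,0,0,0.836], fingers=0.4, newtons=80)

```text
clock: 1.72
tool_pos: [439.4, -36.2, 130.7]
ee_rot: [3.141, -0.0, 1.852]
wrist_force: [-0.1, -0.5, 0.5]
width: 0.6
gripper_force: 0.0
```

Run:
```python
from h import *
s=r.sense();print(s['clock'],s['tool_pos'],s['ee_rot'],s['qd'].round(3),s['width'],s['joint_positions'])
cm=r.camera_model('wrist');im=r.camera('wrist')
cv2.imwrite("pics/w1.png",cv2.cvtColor(im,cv2.COLOR_RGB2BGR))
import pickle;pickle.dump(cm,open('w1.pkl','wb'))
print(w2px(cm,[[407.4,74,9],[448,-67.3,9],[613.5,-36,78]]))
```

```text
1.725 [439.42360551 -36.18255486 130.66571397] [ 3.14120526e+00 -8.45810769e-05  1.85151138e+00] [ 0.002 -0.     0.002 -0.     0.001 -0.001  0.002] 0.6003167613274577 [-0.00586303  0.70294518  0.0270944   2.07596983 -0.04989864  0.36292584
  0.3421727 ]
[[279.97063006  63.00927939]
 [279.8007222  232.90621688]
 [501.67967726 286.76296858]]
```

View pics/w1.png

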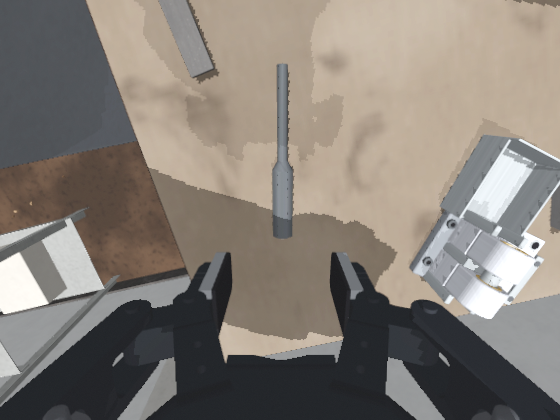

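Run:
```python
from h import *
import pickle;cm=pickle.load(open('w1.pkl','rb'))
t=px2w(cm,(282.5,65),9);e=px2w(cm,(283,237.5),9);d=(t-e)/np.linalg.norm(t-e);print(t,e,np.linalg.norm(t-e),np.arctan2(d[1],d[0]),e+31*d,t-117*d)
g=(e+31*d+t-117*d)/2;print(rel([g[0],g[1],1.5],[np.pi,0,np.arctan2(d[1],d[0])]))
```

```text
[409.76699553  73.14693218   9.        ] [452.22523532 -70.97662574   9.        ] 150.24746943895752 1.8572880819250663 [443.46498506 -41.24014956   9.        ] [442.82987555 -39.08428436   9.        ]
(array([-0.474,  0.241, 12.915]), array([ 0.0004,  0.    , -0.0058]))
```

Emit:
send_rows(plan=[-0.47,0.24,5,0,0,-0.006,-0.47,0.24,9,0,0,-0.006,-0.47,0.24,11.5,0,0,-0.006,-0.47,0.24,12.7,0,0,-0.006,-0.47,0.24,12.9,0,0,-0.006,-0.47,0.24,12.9,0,0,-0.006])

```text
clock: 2.52
tool_pos: [443.4, -41.0, 2.1]
ee_rot: [3.141, 0.0, 1.856]
wrist_force: [0.3, -0.9, 0.1]
width: 0.598
gripper_force: 0.0
```

Emit:
send_rows(plan=[0,0,0,0,0,0,0,0,0,0,0,0,0,0,0,0,0,0,0,0,0,0,0,0,0,0,0,0,0,0,0,0,0,0,0,0], fingers=1, newtons=80)

```text
clock: 3.28
tool_pos: [443.3, -41.2, 2.0]
ee_rot: [3.141, 0.0, 1.856]
wrist_force: [-1.1, 0.6, 16.6]
width: 0.185
gripper_force: 78.1
```

Run:
```python
from h import *
print(rel([557,-90,170],[np.pi,0,1.457]))
```

```text
(array([ -7.891,   9.555, -16.786]), array([9.000e-04, 2.000e-04, 3.988e-01]))
```

Emit:
send_rows(plan=[0,0,-2,0,0,0,0,0,-6,0,0,0,-2,2.5,-10,0,0,0.1,-5,6,-14,0,0,0.25,-7.9,9.55,-16.8,0,0,0.4,-7.9,9.55,-16.8,0,0,0.4,-7.9,9.55,-16.8,0,0,0.4,-7.9,9.55,-16.8,0,0,0.4,-7.9,9.55,-16.8,0,0,0.4])

```text
clock: 4.4
tool_pos: [556.5, -89.9, 169.1]
ee_rot: [-3.141, -0.0, 1.456]
wrist_force: [0.3, 0.1, -2.3]
width: 0.181
gripper_force: 79.4
```

Run:
```python
from h import *
s=r.sense();print(s['clock'],s['tool_pos'],s['ee_rot'],s['qd'].round(3),s['width'],s['gripper_force'],s['wrist_force'])
cm=r.camera_model('wrist');im=r.camera('wrist')
im=cv2.cvtColor(im,cv2.COLOR_RGB2BGR);cv2.imwrite("pics/w2.png",im)
cv2.imwrite("pics/w2v.png",cv2.resize(im,(800,600),interpolation=cv2.INTER_CUBIC))
import pickle;pickle.dump((cm,s),open('w2.pkl','wb'))
```

```text
4.4 [556.45354027 -89.90997038 169.05940464] [-3.14076138e+00 -2.06906725e-05  1.45618166e+00] [ 0.001 -0.002  0.001 -0.006 -0.     0.    -0.002] 0.1807116527272027 79.3866990879178 [ 0.2960427   0.06798808 -2.31431312]
```

View pics/w2v.png

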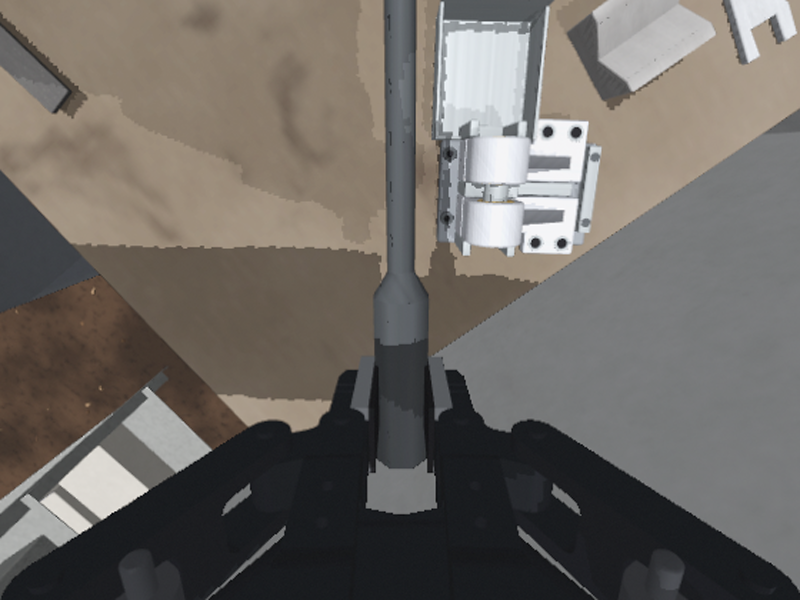

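```bash
cat > fit.py <<'E'
from h import *
import pickle
from scipy.optimize import least_squares
cm,s=pickle.load(open('w2.pkl','rb'))
O=[(64,-43,22,573,253),(64,43,22,587,121),(64,-5,22,579,197),(0,-29,78,492,247),(0,-5,78,492,199),(0,5,78,498,186.5),(0,29,78,498,136),(15.6,-17,66,521.5,222),(15.6,17,66,529.5,160)]
O=np.array(O,float);uv=(O[:,3:]+.5)/(800/560)-.5
def proj(p):
    c,n=np.cos(p[2]),np.sin(p[2]);Q=O[:,:3].copy();Q[:,0]=p[0]+c*O[:,0]-n*O[:,1];Q[:,1]=p[1]+n*O[:,0]+c*O[:,1]
    return w2px(cm,Q)
def res(p):
    e=proj(p)-uv;e[3:7,0]=0;e[7:,1]=0;return e.ravel()
f=least_squares(res,[613.5,-36,-.114],x_scale=[1,1,.01],loss='soft_l1');print(f.x,res(f.x).reshape(-1,2).round(1))
t=s['tool_pos'];a=s['ee_rot'][2];d=np.array([np.cos(a),np.sin(a)])
ax=t+[0,0,7]
for k in(31,40,117):print(k,w2px(cm,[np.r_[ax[:2]+k*d,ax[2]]])*800/560)
E
python3 fit.py
```

```text
[ 6.17046036e+02 -3.64628730e+01 -1.25861524e-01] [[-0.9  0.3]
 [ 1.2 -1.1]
 [ 0.   0. ]
 [ 0.   0.5]
 [ 0.   3.1]
 [ 0.  -1.7]
 [ 0.  -0. ]
 [ 0.7  0. ]
 [-0.9  0. ]]
31 [[399.61170579 303.67700857]]
40 [[399.60888717 277.51038168]]
117 [[399.5937287    7.89419835]]
```

Run:
```python
from h import *
print(rel([609.5,-96,150],[np.pi,0,1.447]))
```

```text
(array([4.000e-03, 5.330e+00, 1.908e+00]), array([-0.0006, -0.    ,  0.0091]))
```

Emit:
send_rows(plan=[0,5.33,1.9,0,0,0.009,0,5.33,1.9,0,0,0.009,0,5.33,1.9,0,0,0.009,0,5.33,1.9,0,0,0.009,0,5.33,1.9,0,0,0.009])

```text
clock: 5.08
tool_pos: [609.6, -96.2, 150.8]
ee_rot: [3.141, 0.0, 1.447]
wrist_force: [-1.5, -0.2, -2.5]
width: 0.18
gripper_force: 79.4
```

Run:
```python
from h import *
s=r.sense();print(s['clock'],s['tool_pos'],s['ee_rot'],s['qd'].round(3))
cm=r.camera_model('wrist');im=r.camera('wrist')
im=cv2.cvtColor(im,cv2.COLOR_RGB2BGR);cv2.imwrite("pics/w3.png",im)
crop("pics/w3.png","pics/w3v.png",190,10,200,150,4)
import pickle;pickle.dump((cm,s),open('w3.pkl','wb'))
```

```text
5.075 [609.62984243 -96.21277715 150.80097634] [3.14122861e+00 2.57710822e-05 1.44667677e+00] [-0.002  0.004  0.    -0.005 -0.001  0.003  0.001]
```

View pics/w3v.png

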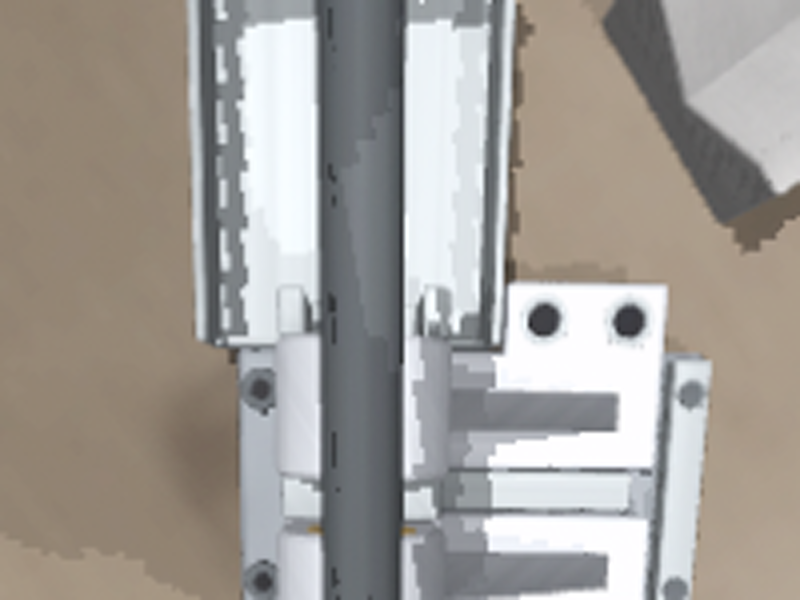

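Run:
```python
from h import *
import pickle
cm,s=pickle.load(open('w3.pkl','rb'))
Rt=R.from_euler('xyz',s['ee_rot'])
for n,u,v,z in[('y29',363,337,78),('y5',363,475,78),('ear43,64',666,284,22),('-5,64',648,518,22),('5,64',652,469,22)]:
    p=px2w(cm,((u+.5)/4-.5+190,(v+.5)/4-.5+10),z);print(n,p.round(1),Rt.inv().apply(p-s['tool_pos']).round(1))
```

```text
y29 [620.9  -8.3  78. ] [88.6  0.2 72.8]
y5 [618.1 -30.7  78. ] [66.1  0.2 72.8]
ear43,64 [685.7  -2.3  22. ] [102.6  63.8 128.8]
-5,64 [679.2 -50.2  22. ] [ 54.3  63.3 128.8]
5,64 [680.6 -39.7  22. ] [ 64.8  63.4 128.8]
```

Emit:
send_rows(plan=[-6,0,0,0,0,0,-10.7,0,0,0,0,0,-10.7,0,4,0,0,0,-10.7,0,8,0,0,0,-10.7,0,9.58,0,0,0,-10.7,0,9.58,0,0,0,-10.7,0,9.58,0,0,0,-10.7,0,9.58,0,0,0])

```text
clock: 6.12
tool_pos: [597.2, -202.6, 55.8]
ee_rot: [3.14, 0.0, 1.447]
wrist_force: [0.2, 0.0, -1.2]
width: 0.181
gripper_force: 79.4
```

Run:
```python
from h import *
s=r.sense();print(s['clock'],s['tool_pos'],s['ee_rot'],s['wrist_force'])
cm=r.camera_model('top');im=cv2.cvtColor(r.camera('top'),cv2.COLOR_RGB2BGR)
cv2.imwrite("pics/t2.png",im)
a=1.447;d=np.array([np.cos(a),np.sin(a)]);o=np.array([609.63,-96.21])+59.7*d
q=s['tool_pos'][:2];print('fix y,x of TCP',(q-o)@d,(q-o)@[d[1],-d[0]])
print(w2px(r.camera_model('wrist'),[np.r_[q+117*d,62],np.r_[o-29*d,62]]))
```

```text
6.125 [ 597.17250296 -202.55425214   55.75870606] [3.13991861e+00 4.49112917e-04 1.44688314e+00] [ 0.18356315  0.01032664 -1.22498063]
fix y,x of TCP -166.76865753107052 0.7692666910343924
[[280.04151145   6.05617014]
 [278.01561513 -55.73812365]]
```

Emit:
send_rows(plan=[0.5,-0.08,0.08,0,0,0,1.2,-0.08,0.08,0,0,0,1.8,-0.08,0.08,0,0,0,2.3,-0.08,0.08,0,0,0,2.7,-0.08,0.08,0,0,0,3.0,-0.08,0.08,0,0,0,3.0,-0.08,0.08,0,0,0])

```text
clock: 7.05
tool_pos: [599.6, -172.3, 53.7]
ee_rot: [-3.142, 0.0, 1.447]
wrist_force: [0.3, -0.3, -2.1]
width: 0.178
gripper_force: 79.4
```

Emit:
send_rows(plan=[0.6,0,0,0,0,0,1.4,0,0,0,0,0,2.2,0,0,0,0,0,3.0,0,0,0,0,0,3.8,0,0,0,0,0,4.5,0,0,0,0,0,5.1,0,0,0,0,0,5.5,0,0,0,0,0,5.5,0,0,0,0,0,5.5,0,0,0,0,0])

```text
clock: 8.3
tool_pos: [606.3, -118.3, 53.7]
ee_rot: [-3.142, 0.0, 1.447]
wrist_force: [-0.4, -0.2, -1.0]
width: 0.182
gripper_force: 79.5
```

Run:
```python
from h import *
s=r.sense();print(s['clock'],s['tool_pos'],s['ee_rot'],s['wrist_force'])
cv2.imwrite("pics/t3.png",cv2.cvtColor(r.camera('top'),cv2.COLOR_RGB2BGR));cv2.imwrite("pics/s3.png",cv2.cvtColor(r.camera('wrist'),cv2.COLOR_RGB2BGR))
crop("pics/t3.png","pics/a.png",330,160,100,100,4);crop("pics/s3.png","pics/b.png",180,0,200,200,2)
cv2.imwrite("pics/ab.png",np.hstack([cv2.imread("pics/a.png"),cv2.imread("pics/b.png")]))
```

```text
8.3 [ 606.2727783  -118.27902631   53.71267982] [-3.14153683e+00  3.13490323e-04  1.44650600e+00] [-0.40830371 -0.19091796 -1.01291558]
```

View pics/ab.png

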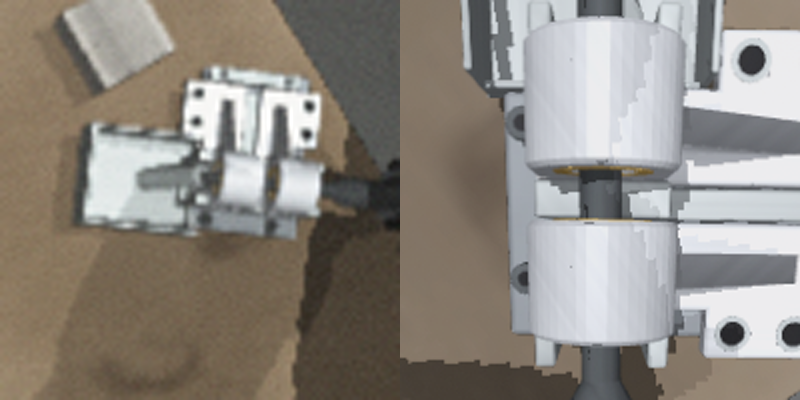

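Emit:
send_rows(plan=[-1.5,0,0,0,0,0,-4,0,0,0,0,0,-7,0,0,0,0,0,-9.5,0,0,0,0,0,-9.5,0,0,0,0,0,-9.5,0,-4,0,0,0,-9.5,0,-8,0,0,0,-9.5,0,-8,0,0,0])

```text
clock: 9.4
tool_pos: [595.6, -212.7, 136.4]
ee_rot: [3.137, 0.001, 1.447]
wrist_force: [0.1, -0.6, -2.6]
width: 0.181
gripper_force: 79.5
```

Run:
```python
from h import *
print(rel([443.3,-41.2,60],[np.pi,0,1.856]))
cv2.imwrite("pics/t4.png",cv2.cvtColor(r.camera('top'),cv2.COLOR_RGB2BGR));cv2.imwrite("pics/s4.png",cv2.cvtColor(r.camera('side'),cv2.COLOR_RGB2BGR))
crop("pics/t4.png","pics/a.png",330,160,100,100,4);crop("pics/s4.png","pics/b.png",240,130,100,100,4)
cv2.imwrite("pics/ab2.png",np.hstack([cv2.imread("pics/a.png"),cv2.imread("pics/b.png")]))
```

```text
(array([ 15.143, -17.266,   7.555]), array([ 0.004 ,  0.0017, -0.4091]))
```

View pics/ab2.png

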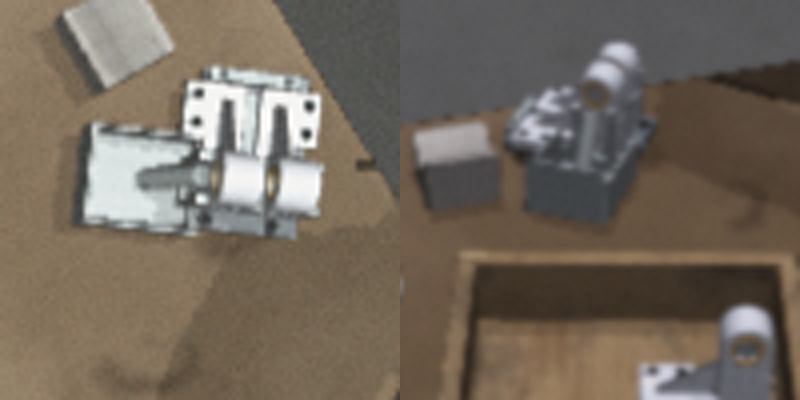

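Emit:
send_rows(plan=[5,-6,0,0,0,-0.1,10,-11.5,2,0.002,0.001,-0.25,15.1,-17.3,5,0.004,0.0017,-0.409,15.1,-17.3,7.5,0.004,0.0017,-0.409,15.1,-17.3,7.5,0.004,0.0017,-0.409,15.1,-17.3,7.5,0.004,0.0017,-0.409,15.1,-17.3,7.5,0.004,0.0017,-0.409])

```text
clock: 10.38
tool_pos: [442.1, -41.6, 58.9]
ee_rot: [-3.139, -0.002, 1.855]
wrist_force: [-0.5, -0.2, -1.9]
width: 0.181
gripper_force: 79.5
```

Run:
```python
from h import *
s=r.sense();print(s['tool_pos'],s['ee_rot'],s['qd'].round(2));print(rel([443.3,-41.2,2.5],[np.pi,0,1.856]))
```

```text
[442.08496557 -41.62082616  58.86909618] [-3.13860941e+00 -1.92968404e-03  1.85481126e+00] [ 0. -0. -0.  0. -0. -0. -0.]
(array([-5.000e-03,  1.450e-01,  5.637e+00]), array([-0.003 , -0.0019, -0.0012]))
```

Emit:
send_rows(plan=[0,0.1,3,-0.002,-0.001,0,0,0.1,4.8,-0.002,-0.001,0,0,0.1,5.4,-0.002,-0.001,0,0,0.1,5.6,-0.002,-0.001,0,0,0.1,5.65,-0.002,-0.001,0,0,0.1,5.65,-0.002,-0.001,0])

```text
clock: 11.12
tool_pos: [442.6, -40.7, 2.6]
ee_rot: [-3.141, -0.001, 1.856]
wrist_force: [-0.5, -0.6, -1.5]
width: 0.179
gripper_force: 79.5
```

Emit:
send_rows(plan=[0,0,0.06,0,0,0,0,0,0.06,0,0,0])

```text
clock: 11.38
tool_pos: [442.5, -40.7, 2.1]
ee_rot: [-3.141, -0.001, 1.856]
wrist_force: [-0.5, 0.4, 9.7]
width: 0.18
gripper_force: 80.9
```

Emit:
send_rows(plan=[0,0,0,0,0,0,0,0,0,0,0,0,0,0,0,0,0,0,0,0,-3,0,0,0,0,0,-8,0,0,0,0,0,-14,0,0,0,0,0,-16,0,0,0,0,0,-16,0,0,0], fingers=0.3)

```text
clock: 12.38
tool_pos: [443.1, -40.7, 162.7]
ee_rot: [3.141, -0.001, 1.856]
wrist_force: [-0.4, -0.3, -0.5]
width: 0.697
gripper_force: 0.0
```

Run:
```python
from h import *
o=np.array([617.0,-36.97]);a=1.447;d=np.array([np.cos(a),np.sin(a)])
s=r.sense();print(s['clock'],s['tool_pos'],s['wrist_force'])
for z in (150,):print(rel(np.r_[o-17*d,z],[np.pi,0,a]))
cv2.imwrite("pics/w5.png",cv2.cvtColor(r.camera('wrist'),cv2.COLOR_RGB2BGR))
```

```text
12.375 [443.12264181 -40.73871004 162.72230131] [-0.4380776  -0.31515704 -0.54413109]
(array([-6.09 , 16.115,  1.282]), array([ 0.0007, -0.0008,  0.4089]))
```

Emit:
send_rows(plan=[-2.5,6,0,0,0,0.15,-4.5,11.5,0,0,0,0.3,-6.1,16.1,1.3,0,0,0.409,-6.1,16.1,1.3,0,0,0.409,-6.1,16.1,1.3,0,0,0.409,-6.1,16.1,1.3,0,0,0.409,-6.1,16.1,1.3,0,0,0.409], fingers=0.3, newtons=60)

```text
clock: 13.3
tool_pos: [614.0, -54.1, 148.6]
ee_rot: [-3.14, -0.001, 1.447]
wrist_force: [0.1, 0.1, 1.0]
width: 0.698
gripper_force: 0.0
```

Run:
```python
from h import *
o=np.array([617.0,-36.97]);a=1.447;d=np.array([np.cos(a),np.sin(a)])
s=r.sense();print(s['clock'],s['tool_pos'],s['ee_rot'])
print(rel(np.r_[o-17*d,57],[np.pi,0,a]))
```

```text
13.3 [613.96150379 -54.10940719 148.56303818] [-3.13973635e+00 -7.50387456e-04  1.44680969e+00]
(array([0.031, 0.107, 9.156]), array([-0.0019, -0.0008, -0.0002]))
```

Emit:
send_rows(plan=[0,0.07,4,0,0,0,0,0.07,7.5,0,0,0,0,0.07,8.8,0,0,0,0,0.07,9.1,0,0,0,0,0.07,9.1,0,0,0,0,0.07,9.1,0,0,0])

```text
clock: 14.05
tool_pos: [615.2, -54.1, 58.3]
ee_rot: [-3.141, -0.001, 1.447]
wrist_force: [-0.3, 0.0, 0.4]
width: 0.702
gripper_force: 0.0
```

Emit:
send_rows(plan=[0,0,0,0,0,0,0,0,0,0,0,0,0,0,0,0,0,0,0,0,0,0,0,0,0,0,0,0,0,0], fingers=1, newtons=60)

```text
clock: 14.68
tool_pos: [614.8, -54.1, 58.0]
ee_rot: [-3.14, -0.001, 1.447]
wrist_force: [-3.7, 2.0, 10.7]
width: 0.344
gripper_force: 60.1
```

Emit:
send_rows(plan=[0,0,-0.3,0,0,0,0,0,-0.8,0,0,0,0,0,-1.5,0,0,0,0,0,-2.5,0,0,0,0,0,-4,0,0,0,0,0,-6,0,0,0,0,0,-8,0,0,0,0,0,-8,0,0,0,0,0,-8,0,0,0])

```text
clock: 15.8
tool_pos: [614.7, -54.0, 136.9]
ee_rot: [-3.139, -0.001, 1.447]
wrist_force: [-0.4, 0.6, -3.7]
width: 0.344
gripper_force: 59.7
```

Run:
```python
from h import *
s=r.sense();print(s['clock'],s['tool_pos'],s['ee_rot'],s['wrist_force'],s['torque'])
print(rel([560.8,277.7,136],[np.pi,0,1.761]))
cv2.imwrite("pics/w6.png",cv2.cvtColor(r.camera('wrist'),cv2.COLOR_RGB2BGR));cv2.imwrite("pics/s6.png",cv2.cvtColor(r.camera('side'),cv2.COLOR_RGB2BGR))
crop("pics/w6.png","pics/a.png",140,120,270,300,1.48);crop("pics/s6.png","pics/b.png",240,100,100,111,4)
b=cv2.imread("pics/b.png");a=cv2.resize(cv2.imread("pics/a.png"),(400,444));cv2.imwrite("pics/ab3.png",np.hstack([a,b]))
```

```text
15.8 [614.67280885 -54.04592312 136.86458172] [-3.13899367e+00 -6.75057863e-04  1.44684369e+00] [-0.4334112   0.62557887 -3.66170869] [0.01166905 0.08712246 0.00946417]
(array([32.254, -9.447,  0.133]), array([-0.0025, -0.0011, -0.3142]))
```

View pics/ab3.png

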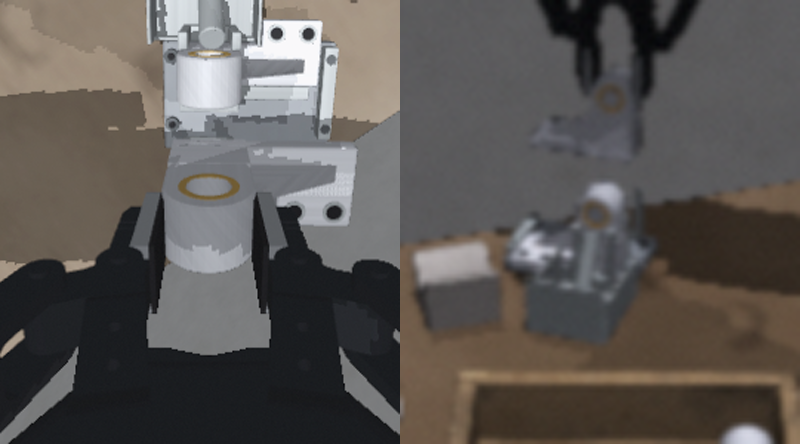

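Emit:
send_rows(plan=[1,0,-2.5,0,0,0,4,-1,-3,0,0,-0.03,8.5,-2.5,-3,0,0,-0.08,13.5,-4,-3,0,0,-0.14,18.5,-5.5,-3,0,0,-0.2,23.5,-7,-3,0,0,-0.25,28,-8.2,-3,0,0,-0.29,31,-9,-2,-0.0025,-0.001,-0.314,32.2,-9.4,0,-0.0025,-0.001,-0.314,32.2,-9.4,0,-0.0025,-0.001,-0.314,32.2,-9.4,0,-0.0025,-0.001,-0.314])

```text
clock: 17.27
tool_pos: [562.1, 275.4, 137.9]
ee_rot: [3.141, 0.001, 1.759]
wrist_force: [0.9, 0.1, -2.4]
width: 0.349
gripper_force: 60.0
```

Run:
```python
from h import *
s=r.sense();print(s['clock'],s['tool_pos'],s['ee_rot'],s['wrist_force'],s['torque'])
print(rel([560.8,277.7,56],[np.pi,0,1.761]))
cm=r.camera_model('wrist');cv2.imwrite("pics/w7.png",cv2.cvtColor(r.camera('wrist'),cv2.COLOR_RGB2BGR))
c,n=np.cos(.19),np.sin(.19)
T=lambda x,y,z:[528.8+c*x-n*y,327.5+n*x+c*y,z]
P=w2px(cm,[T(98,-138,55),T(98,20,55),T(-98,-138,55),T(98,20,44),T(0,20,44),T(86,-67,6),T(22,-55,72)]);print(P.round())
im=cv2.imread("pics/w7.png")
for p in P:cv2.circle(im,tuple(int(v) for v in p),3,(0,0,255),-1)
cv2.imwrite("pics/w7m.png",im)
```

```text
17.275 [562.10811867 275.42021634 137.86136847] [3.14088310e+00 1.05645778e-03 1.75880413e+00] [ 0.88713642  0.14872669 -2.35943571] [-0.06310297 -0.02922745  0.06142093]
(array([ 0.257, -0.092,  8.186]), array([ 0.0007,  0.0011, -0.0022]))
[[366. 301.]
 [385. 111.]
 [143. 301.]
 [380. 111.]
 [250. 111.]
 [346. 207.]
 [279. 218.]]
```

View pics/w7m.png

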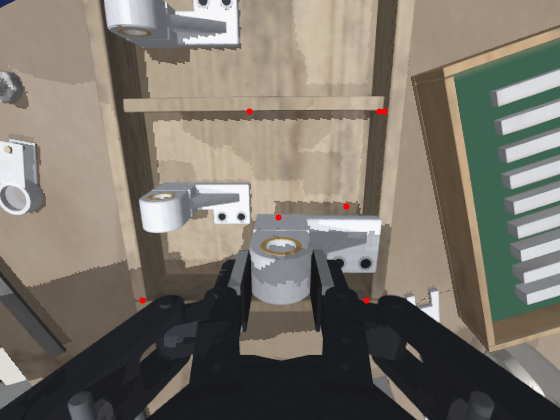

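Emit:
send_rows(plan=[0,-0.1,2.5,0,0.001,0,0,-0.2,5.5,0,0.001,0,0,-0.2,7.3,0,0.001,0,0,-0.2,8.0,0,0.001,0,0,-0.2,8.2,0,0.001,0,0,-0.2,8.3,0,0.001,0,0,-0.2,8.3,0,0.001,0,0,-0.2,8.3,0,0.001,0])

```text
clock: 18.32
tool_pos: [559.7, 276.7, 55.0]
ee_rot: [3.141, -0.001, 1.761]
wrist_force: [-1.0, -1.1, -2.5]
width: 0.346
gripper_force: 60.0
```

Emit:
send_rows(plan=[0,0,0.1,0,0,0,0,0,0.2,0,0,0,0,0,0.25,0,0,0,0,0,0.3,0,0,0,0,0,0.3,0,0,0])

```text
clock: 18.95
tool_pos: [559.6, 276.7, 52.0]
ee_rot: [3.141, -0.001, 1.761]
wrist_force: [-1.8, -0.2, 5.9]
width: 0.345
gripper_force: 61.1
```

Emit:
send_rows(plan=[0,0,0,0,0,0,0,0,0,0,0,0,0,0,0,0,0,0,0,0,0,0,0,0,0,0,-2,0,0,0,0,0,-6,0,0,0,0,0,-11,0,0,0,0,0,-11,0,0,0], fingers=0.3)

```text
clock: 19.95
tool_pos: [561.0, 277.1, 166.5]
ee_rot: [3.135, -0.003, 1.761]
wrist_force: [-0.7, -0.5, -0.6]
width: 0.702
gripper_force: 0.0
```

Run:
```python
from h import *
o=np.array([617.0,-36.97]);a=1.447;d=np.array([np.cos(a),np.sin(a)])
s=r.sense();print(s['clock'],s['tool_pos'],s['wrist_force'])
print(rel(np.r_[o+17*d,150],[np.pi,0,a]))
```

```text
19.95 [560.96436775 277.10391035 166.54014587] [-0.66959926 -0.54181478 -0.6172935 ]
(array([-30.288,   0.088,   1.574]), array([ 0.0064, -0.0037,  0.3137]))
```

Emit:
send_rows(plan=[-5,0,0,0,0,0.05,-11,0,0,0,0,0.12,-17,0,0,0,0,0.2,-23,0,0,0,0,0.26,-28,0.1,1,0,0,0.314,-30.3,0.1,1.6,0,0,0.314,-30.3,0.1,1.6,0,0,0.314,-30.3,0.1,1.6,0,0,0.314,-30.3,0.1,1.6,0,0,0.314])

```text
clock: 21.08
tool_pos: [617.7, -19.6, 145.8]
ee_rot: [3.141, -0.001, 1.448]
wrist_force: [-0.7, 0.7, -0.2]
width: 0.702
gripper_force: 0.0
```

Run:
```python
from h import *
o=np.array([617.0,-36.97]);a=1.447;d=np.array([np.cos(a),np.sin(a)])
s=r.sense();print(s['clock'],s['tool_pos'],s['ee_rot'])
print(rel(np.r_[o+17*d,57.5],[np.pi,0,a]))
```

```text
21.075 [617.7385868  -19.59395591 145.78415359] [ 3.14105452e+00 -1.44653596e-03  1.44817223e+00]
(array([-0.046,  0.136,  8.828]), array([ 0.0005, -0.0014,  0.0012]))
```

Emit:
send_rows(plan=[0,0.1,4,0,0,0,0,0.1,7.2,0,0,0,0,0.1,8.5,0,0,0,0,0.1,8.8,0,0,0,0,0.1,8.8,0,0,0,0,0.1,8.8,0,0,0])

```text
clock: 21.82
tool_pos: [619.2, -20.8, 58.4]
ee_rot: [3.14, -0.001, 1.447]
wrist_force: [-0.9, -0.3, -0.2]
width: 0.701
gripper_force: 0.0
```

Emit:
send_rows(plan=[0,0,0,0,0,0,0,0,0,0,0,0,0,0,0,0,0,0,0,0,0,0,0,0,0,0,0,0,0,0], fingers=1, newtons=60)

```text
clock: 22.45
tool_pos: [618.9, -20.8, 58.1]
ee_rot: [3.141, -0.001, 1.447]
wrist_force: [-3.6, 0.9, 10.6]
width: 0.345
gripper_force: 59.7
```

Emit:
send_rows(plan=[0,0,-0.3,0,0,0,0,0,-0.8,0,0,0,0,0,-1.5,0,0,0,0,0,-2.5,0,0,0,0,0,-4,0,0,0,0,0,-6,0,0,0,0,0,-8,0,0,0,0,0,-8,0,0,0,0,0,-8,0,0,0])

```text
clock: 23.58
tool_pos: [618.4, -20.8, 137.0]
ee_rot: [-3.141, -0.001, 1.447]
wrist_force: [-0.0, 0.9, -3.7]
width: 0.344
gripper_force: 59.6
```

Run:
```python
from h import *
s=r.sense();print(s['clock'],s['tool_pos'],s['ee_rot'],s['wrist_force'],s['torque'])
c,n=np.cos(.19),np.sin(.19)
print(rel([528.8+c*20-n*82,327.5+n*20+c*82,136],[np.pi,0,1.761]))
```

```text
23.575 [618.44312592 -20.82944604 136.97864463] [-3.14118891e+00 -1.03809377e-03  1.44679020e+00] [-0.02955362  0.85892149 -3.69735305] [-0.0141566   0.06129106  0.05926879]
(array([ 41.873, -13.834,   0.147]), array([-2.000e-04, -1.100e-03, -3.142e-01]))
```

Emit:
send_rows(plan=[1,0,-2.5,0,0,0,4,-1.5,-3,0,0,-0.03,8.5,-3,-3,0,0,-0.07,13.5,-4.5,-3,0,0,-0.11,18.5,-6.2,-3,0,0,-0.15,23.5,-7.8,-3,0,0,-0.19,28.5,-9.5,-3,0,0,-0.23,33.5,-11,-3,0,0,-0.27,38,-12.5,-3,0,0,-0.3,41,-13.5,-2,0,-0.001,-0.314,41.9,-13.8,0,0,-0.001,-0.314,41.9,-13.8,0,0,-0.001,-0.314,41.9,-13.8,0,0,-0.001,-0.314])

```text
clock: 25.2
tool_pos: [534.3, 410.7, 138.1]
ee_rot: [3.141, 0.001, 1.759]
wrist_force: [-0.4, 0.6, -2.4]
width: 0.345
gripper_force: 60.3
```

Run:
```python
from h import *
s=r.sense();print(s['clock'],s['tool_pos'],s['ee_rot'],s['wrist_force'])
c,n=np.cos(.19),np.sin(.19)
print(rel([528.8+c*20-n*82,327.5+n*20+c*82,55],[np.pi,0,1.761]))
```

```text
25.2 [534.34690076 410.68228345 138.05051342] [3.14090713e+00 8.42997956e-04 1.75926588e+00] [-0.37090073  0.64024107 -2.35400763]
(array([ 0.143, -0.122,  8.305]), array([ 0.0007,  0.0008, -0.0017]))
```

Emit:
send_rows(plan=[0,-0.1,2.5,0,0.001,0,0,-0.1,5.5,0,0.001,0,0,-0.1,7.3,0,0.001,0,0,-0.1,8.0,0,0.001,0,0,-0.1,8.2,0,0.001,0,0,-0.1,8.3,0,0.001,0,0,-0.1,8.3,0,0.001,0,0,-0.1,8.3,0,0.001,0])

```text
clock: 26.2
tool_pos: [532.8, 411.9, 55.2]
ee_rot: [3.141, -0.001, 1.761]
wrist_force: [-1.6, 0.3, -4.2]
width: 0.345
gripper_force: 60.3
```

Emit:
send_rows(plan=[0,0,0.1,0,0,0,0,0,0.2,0,0,0,0,0,0.25,0,0,0,0,0,0.28,0,0,0,0,0,0.28,0,0,0])

```text
clock: 26.82
tool_pos: [532.6, 411.7, 52.2]
ee_rot: [3.141, -0.001, 1.761]
wrist_force: [-3.7, -1.8, 4.6]
width: 0.346
gripper_force: 61.3
```

Emit:
send_rows(plan=[0,0,0,0,0,0,0,0,0,0,0,0,0,0,0,0,0,0,0,0,0,0,0,0,0,0,-2,0,0,0,0,0,-6,0,0,0,0,0,-11,0,0,0,-4,0,-16,0,0,0,-4,0,-16,0,0,0,-4,0,-16,0,0,0], fingers=0.3)

```text
clock: 28.08
tool_pos: [540.0, 372.6, 212.5]
ee_rot: [3.141, -0.002, 1.761]
wrist_force: [0.2, 0.4, -0.8]
width: 0.704
gripper_force: 0.0
```

Run:
```python
from h import *
s=r.sense();print(s['clock'],s['tool_pos'],s['wrist_force'])
cv2.imwrite("pics/t8.png",cv2.cvtColor(r.camera('top'),cv2.COLOR_RGB2BGR));cv2.imwrite("pics/s8.png",cv2.cvtColor(r.camera('side'),cv2.COLOR_RGB2BGR))
crop("pics/t8.png","pics/a.png",330,160,100,140,4);crop("pics/s8.png","pics/b.png",235,130,133,187,3)
a=cv2.imread("pics/a.png");b=cv2.resize(cv2.imread("pics/b.png"),(398,560));cv2.imwrite("pics/ab8.png",np.hstack([a,b]))
```

```text
28.075 [539.98113372 372.59091008 212.53582741] [ 0.19853656  0.40335826 -0.84500455]
```

View pics/ab8.png

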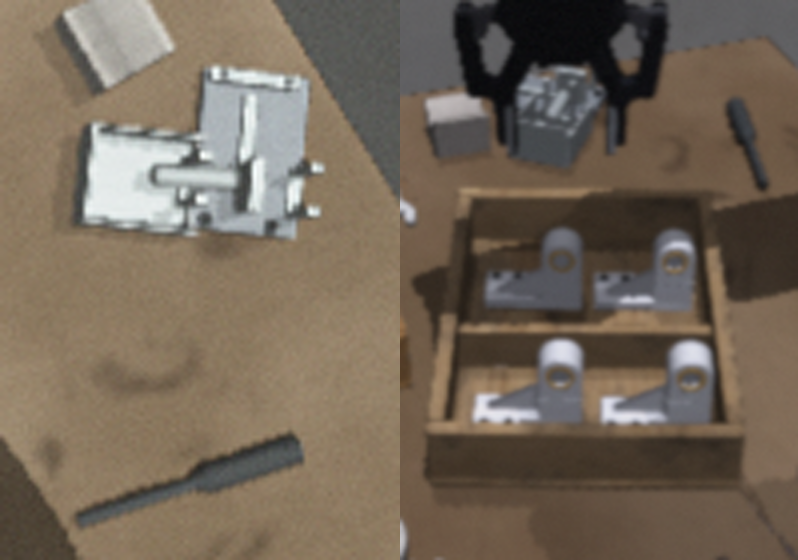

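Run:
```python
from h import *
cm=r.camera_model('top')
o=np.array([617.0,-36.97]);a=1.447;d=np.array([np.cos(a),np.sin(a)])
f=lambda u,v:((u+.5)/4-.5+330,(v+.5)/4-.5+160)
for n,uv,z in[('L',(150,174),16),('R',(240,178),16),('R',(240,178),30),('panfar',(90,125),44),('panfar2',(78,225),44),('midstopbottom',(250,210),48)]:
    q=px2w(cm,f(*uv),z)[:2]-o;print(n,z,q@d,q@[d[1],-d[0]])
cv2.imwrite("pics/z.png",0*np.zeros((2,2,3),np.uint8))
```

```text
L 16 61.192846530531696 -0.3204666069415403
R 16 3.6096630542302384 3.060846947476252
R 30 7.572656632338699 1.5424340357299886
panfar 44 107.31239661756292 23.206303269945238
panfar2 44 109.05088344956403 -39.26150103167778
midstopbottom 48 4.798347774516485 -19.4678200264216
```

The brackets stand in the correct compartments and the punch is back on the bench at (380,280). The pin rolled back across the pan lip when the left bracket came out: it now runs from (150,175) to (240,178) in the crop, with its middle near the y limit of 30 mm. I'll measure it from close by with the wrist camera.

Run:
```python
from h import *
o=np.array([617.0,-36.97]);a=1.447;d=np.array([np.cos(a),np.sin(a)])
print(rel(np.r_[o-43*d,110],[np.pi,0,a]))
```

```text
(array([-45.809,  -1.493,  10.095]), array([-0.0009, -0.0007,  0.3146]))
```

Emit:
send_rows(plan=[-10,0,0,0,0,0.1,-20,-0.5,0,0,0,0.2,-30,-1,0,0,0,0.3,-40,-1.4,3,0,0,0.315,-45.8,-1.5,10.1,0,0,0.315,-45.8,-1.5,10.1,0,0,0.315,-45.8,-1.5,10.1,0,0,0.315,-45.8,-1.5,10.1,0,0,0.315,-45.8,-1.5,10.1,0,0,0.315,-45.8,-1.5,10.1,0,0,0.315,-45.8,-1.5,10.1,0,0,0.315])

```text
clock: 29.55
tool_pos: [612.2, -78.6, 110.8]
ee_rot: [3.141, -0.001, 1.448]
wrist_force: [0.2, 0.7, 0.1]
width: 0.703
gripper_force: 0.0
```

Run:
```python
from h import *
import pickle
s=r.sense();print(s['clock'],s['tool_pos'],s['ee_rot'])
cm=r.camera_model('wrist');im=r.camera('wrist')
cv2.imwrite("pics/w9.png",cv2.cvtColor(im,cv2.COLOR_RGB2BGR));pickle.dump((cm,s),open('w9.pkl','wb'))
o=np.array([617.0,-36.97]);a=1.447;d=np.array([np.cos(a),np.sin(a)]);e=np.array([d[1],-d[0]])
# rectified gray map on plane z=20: rows y_f 80..-6 step 3, cols x_f -34..30 step 2
g=cv2.cvtColor(im,cv2.COLOR_RGB2GRAY)
print('     '+' '.join(f'{x:3d}' for x in range(-32,30,3)))
for y in range(84,-10,-3):
    uv=w2px(cm,[np.r_[o+y*d+x*e,20] for x in range(-32,30,3)]).astype(np.float32)
    v=cv2.remap(g,uv[:,0],uv[:,1],cv2.INTER_LINEAR).ravel()
    print(f'{y:4d} '+' '.join(f'{k:3d}' for k in v))
```

```text
29.55 [612.15684435 -78.62512363 110.77281424] [ 3.14128038e+00 -1.45287609e-03  1.44767832e+00]
     -32 -29 -26 -23 -20 -17 -14 -11  -8  -5  -2   1   4   7  10  13  16  19  22  25  28
  84  87 178 133 244 249 249 251 246 248 244 248 245 248 242 242 243 241 243 225 182 113
  81  87 107 133 234 250 249 251 246 249 244 248 245 248 243 242 243 241 229 225 180 133
  78  86 151 132 238 236 249 251 247 249 244 248 244 249 243 242 243 241 242 226 183 129
  75  86 170 132 239 236 250 251 246 248 244 249 245 249 243 241 243 241 242 226 189 124
  72  87 176 132 238 233 249 251 246 249 244 248 244 249 243 242 243 242 225 226 179 117
  69  87 112 131 226 233 234 251 246 248 245 248 244 249 243 242 243 241 235 226 155 129
  66  87 199 131 228 233 235 249 247 248 245 249 245 249 242 242 243 240 237 226 158 133
  63  88 185 130 238 233 235 237 246 248 228 232 232 236 242 242 243 239 242 226 160 128
  60  88 176 131 238 231 234 235 245 245 228 232 218 216 218 241 244 239 224 225 161 124
  57  88 125 129 234 231 234 234 235 231 199 197 218 218 188 240 243 239 238 225 158 140
  54  88 137 129 236 231
[... 1233 characters left out ...]
0 160 184 182 182 183 184 183 182 174 193 210 191 160  99 180 180 180 179 180
   9 108 110 158 183 181 181 181 183 183 182 182 193 210 192 160  98 181 181 181 180 180
   6 110 112 157 182 181 181 165 164 163 164 175 159 170 169 169 173 175 176 176 174 174
   3 112 115 156 180 181 170 110 111 112 112 112 112 112 113 112 112 134 217 216 217 216
   0 116 119 157 179 180 201 203 203 202 202 196 190 190 191 186 182 178 119 209 208 208
  -3 120 123 157 178 180 209 213 214 217 217 217 213 215 218 220 219 215 108 184 187 183
  -6 138 140 160 178 196 203 209 206 209 213 212 210 207 211 214 212 214 105 160 178 178
  -9 142 140 173 197 198 199 197 178 168 170 179 180 163 157 158 159 160 178 178 180 177
```

Run:
```python
from plant import r
print(r.close_job())
```

```text
the job is handed in; nothing more can be done
None
```

I handed the job in at about 30 s. The pin is pushed out, the punch is back on the bench, and both brackets stand in their own compartments, but the verdict wasn't reported. The pin rests across the pan's lip with its middle at about y = 34 mm (limit 30), and I viewed 11 pictures, one over the 10 allowed.

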